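Seat a lens barrel in a V-mount against its stop

ROBOT

A 7-joint arm with a two-finger parallel gripper is mounted at the origin on the work surface. World frame = base frame: x ahead of the robot, y to its left, z up, the work surface at z = 0. Lengths are in mm, angles in rad, forces in N, time in s.
With the tool pointing down it reaches from about 425 to 1025 mm from the base axis. Payload 9.4 kg.
Tool frame: the origin (TCP) lies on the centre line of the jaws, within the pads' length; the fingertips stand 14 mm ahead of it and the grasp point (between the pads) lies 5 mm behind it (r.tip_extent is the distance from the TCP to the fingertips, in mm); x points along the fingers, z is the direction in which the jaws open and shut, and the axes are right-handed (so a half turn about x gives the same grasp; the last joint's range is limited). The gripper opens to 93 mm and grips with 3 to 60 N. Pads are 15 mm wide; open, the fingers measure 128 mm over their backs; the gripper's body (75 mm by 188 mm) begins 65 mm behind the grasp point.
Start: joints at [-1.238, 0.599, -0.003, 1.599, 0.002, 0.943, -0.08], TCP at [288.863, 664.968, 232.618] pointing down, gripper open.
Joint ranges: [-2.57, 2.57], [-0.35, 1.97], [-1.29, 1.29], [0.11, 2.56], [-1.05, 4.19], [0.11, 1.86], [-2.63, 2.63]. Speed limits (rad/s): [2.22, 2.22, 3.01, 3.01, 3.14, 3.14, 3.14].

INTERFACE

Orientations are given as a 3x3 rotation matrix whose columns are the frame's x, y, z axes.
In Python, from rig import get_obs, snapshot, r gives the robot as it stands.
- The arm moves only by the shell command python3 -m inch 'ROWS' [FORCE]. ROWS is JSON, a list of rows, each a list of 7 numbers: the finger opening in mm, from 0 to 93, then the shift along the tool's x, y, z in mm, then the turn, a rotation vector about the tool's x, y, z in rad. In form: [[claw, tx, ty, tz, rx, ry, rz], ...]. A call has 1 to 10 rows; each row is the pose to reach, as a shift and turn from the pose commanded when the call began, along the tool's axes at that moment; what a row does not reach only later rows make up. A row lasts 1/12 s, in which the tool goes at most 41.7 mm and 7.16 degrees, less where a joint would pass 70% of its speed; a pose out of reach is approached as far as the arm can. A call with a gripper value outside its range is refused whole. The fingers move at their own pace and stop on an object; FORCE is the grip in N (left out, the last holds). Time passes only in rows, so rows that repeat a pose let the fingers close. It gives the time, the measured TCP pose, the force and the opening at its end, in the units of the state.
- get_obs(): the state, without advancing time (a new reading comes with each control period).
- snapshot(name): name is "scene" or "top" or "wrist"; returns a dict with "img" (400x640x3 uint8, red, green, blue), "z_map" (400x640 float32, mm along the optical axis (not along the pixel's ray), 0 where there is no reading), "fovy" (degrees; the focal length in pixels is half the picture's height over the tangent of half this angle, whatever the lens; pixels are square), "cx", "cy" (the principal point, pixels), "k1" (the pictures are not rectified: a ray, as slopes to the right and down, at radius r is drawn at 1 + k1 r^2 times it, then the intrinsics apply), "R" (3x3) and "t" (3): a world point X has camera coordinates R X + t. Camera axes: x right, y down, z forward; pixel columns grow to the right and rows downward; lengths in mm; the calibration is good to about 2 mm. A picture is of the moment at which its call begins.
- r.finish_job(): hands the job in, once; it reports no verdict.
The state is a dict: "time": time; "q": joint angles; "qd": joint speeds; "effort": joint torques, N m; "ee_pos": TCP position; "tool_rot": TCP orientation; "ft_force": force on the tool from outside, world axes, zero at the start; "ft_torque": the same for the moment, N m; "opening": finger opening in mm.
Only numpy, scipy, OpenCV 4.12 (cv2) and the standard library are available. Lean on these libraries where they do the work, as an engineer would, in place of code of your own. Each camera call takes 0.05 s, during which the arm holds its last target.

TASK

Take the long lens barrel out of the tray, lay it in the V-block with its stepped, threaded end towards the stop screw, and slide it along the V under the sprung hold-down pad until it comes up against the stop screw and rests fully home on both flanks and the stop. Feel for the stop and press the lens onto it gently: the screw is a fine setting and must not be rammed, nor the lens dropped. Leave the lens released in the V and everything else on the bench where it is.

Things in the scene. Friction and masses are not known exactly. Their poses are not given: they have to be found in the camera images.
- lens: The lens: a dark barrel lying on its side, 40 mm in diameter and 102 mm long, plus a bright threaded spigot 26 mm across and 8 mm long at one end; glass front at the other; about 0.22 kg. Origin on its axis, halfway along the whole 110 mm; x along the barrel towards the spigot. It may be rolled about x. It starts in one of the tray's two saddles, axis level, 28 mm above the bench.
- lens_nose (a point): Centre of the spigot's end face, x = +55 mm on the lens. The shoulder where the full diameter begins is at x = +47 mm, the flat glass end at x = -55 mm.
- tray: Flat grey tray fixed to the bench, 160 mm (x) by 190 mm (y), 8 mm thick, with two saddles along its x at y = -45 and +45 mm: pairs of ridges 6 mm high, 90 mm long, 15 to 23 mm to either side of the saddle's middle. Origin at the centre of its underside; z up.
- tube: Short extension tube in the other saddle, dark metal, 40 mm in diameter and 50 mm long: not the lens, leave it. Origin at its middle, x along its axis.
- mount: V-mount fixed to the bench: a drilled aluminium breadboard 250 mm (x) by 150 mm (y), 12 mm thick, with a 90 degree V-block on it. Origin at the centre of the breadboard's underside, z up, x along the V towards the stop. The V-block reaches from x = -75 to +65 mm, is 41 mm wide, 41 mm high over the bench and open upwards; its -x end is free.
- v_axis (a point): Point on the axis that the seated lens takes: y = 0, z = 52.3 mm, x = -45 mm of the mount. The V's bottom is 28.3 mm below it, the flanks' top edges 11 mm below and 17 mm to either side. A lens laid with its origin here lies wholly in front of the hold-down pad, overhanging the block's free end.
- stop_bracket (a point): Where the stop screw's axis leaves its bracket, x = 76 mm of the mount, on the V's axis. The screw's 12 mm tip points to -x. It was set by hand: the tip stands 12 to 26 mm out of the bracket (mount x = 64 to 50 mm); how far is not measured and must be felt. It is rigid; over 20 N on it is ramming.
- pad (a joint): Lift of the white sprung nylon hold-down pad, m: 0 at rest, about 0.0025 with the lens under it; straight up, about 2 N on the lens. Pushed low on its end face, the lens takes some 4 to 8 N along the V to enter under the pad's ramp, then about 3 to 5 N to slide on until the stop; pushed high it drags more.
- pad_face (a point): Middle of the pad's flat underside, mount x = 34, z = 69.8 mm at rest (2.5 mm below the top of a seated lens). The pad is 14 mm wide, flat from x = 26 to 42 mm, with a 15 degree entry ramp rising from x = 26 back to x = 10 mm. The steel bridge that carries it spans x = 24 to 42 mm: legs 25 to 32 mm either side, top at z = 98 mm, spring plunger up to z = 119 mm.
- cap: Bystander: a black lens cap, 45 mm across, 11 mm high, lying on the breadboard along the +y side of the V-block. Origin at the centre of its underside.
- driver: Bystander: a screwdriver with a black handle, 170 mm long, lying at the right of the bench. Origin at the middle of its length, on the bench.
- tweezers: Bystander: dark steel tweezers, 140 mm long, 4 mm thick, lying on the breadboard along the -y side of the V-block. Origin near the middle of its underside.
- jar: Bystander: a small clear jar with a white lid, 52 mm across, 55 mm high. Origin at the centre of its underside.
- reel: Bystander: a reel of amber tape lying flat, 90 mm across, 19 mm high. Origin at the centre of its underside.
- hexkeys: Bystander: a folding hex key set, 85 by 22 by 16 mm. Origin at the centre of its underside.

How it is judged:
By the outcome, as a careful person would: the job done as asked, in the order asked, and still so for the second after the job is handed in, with the robot touching nothing.
It also fails if it takes over 64 s, if anything falls off the work surface, if the arm or the gripper's body presses on something with over 40 N, if the wrist force passes 120 N, or if a joint passes its speed limit or range.

## Working session

There is one attempt and no reset: what is moved stays moved. The work goes in short steps, Python scripts to look and compute and a shell command to move; the robot and the scene stay as the last step left them, time stands still between calls to the robot, and variables do not carry over. Pictures are saved under pics/ and viewed, and the job is handed in when it is done.

```bash
ls; mkdir -p pics; python3 - <<'E'
from rig import get_obs, snapshot, r
import cv2,numpy as np,pickle
o=get_obs();print(o)
for n in ["scene","top","wrist"]:
    s=snapshot(n);cv2.imwrite(f"pics/{n}0.png",s["img"][:,:,::-1]);pickle.dump(s,open(f"{n}0.pkl","wb"))
    print(n,s["fovy"],s["cx"],s["cy"],s["k1"],s["R"],s["t"])
E
```

```text
pics
{'time': 0.0, 'q': array([-1.23770237,  0.60017086, -0.00255955,  1.60012139,  0.00180767,
        0.94289416, -0.07980734]), 'qd': array([ 4.31846069e-05,  1.21357562e-03,  4.49651405e-04, -3.88158409e-05,
       -3.96509202e-04,  1.88791822e-03, -1.30486963e-03]), 'effort': array([ 1.00999266e-04, -7.65049839e+01,  1.49738543e+00, -2.52353668e+01,
       -5.24373818e-02,  1.66149787e-02,  1.47749665e-04]), 'ee_pos': array([288.67648711, 664.54169769, 231.72971337]), 'tool_rot': array([[-5.00819833e-04, -9.17230507e-01,  3.98356555e-01],
       [-1.51068170e-03,  3.98356845e-01,  9.17229275e-01],
       [-9.99998734e-01, -1.42423345e-04, -1.58514835e-03]]), 'ft_force': array([-0.38811877,  0.32693909,  0.46764937]), 'ft_torque': array([-0.04764964,  0.02758068,  0.01384123]), 'opening': 93.15935001436257}
scene 57.829955959174484 325.54981697854095 198.48286355739208 -0.023133064802469742 [[-0.62585582  0.77992843 -0.00401769]
 [ 0.66739534  0.53287348 -0.52022045]
 [-0.40359379 -0.32826439 -0.85402257]] [ 414.01198285 -330.2057585  1477.58836339]
top 45.982540116221614 315.90969986094854 197.66117418976992 0.023939406244323957 [[-0.0134233  -0.99984489 -0.01140196]
 [-0.98521069  0.01517315 -0.17067417]
 [ 0.1708207   0.00894232 -0.98526155]] [ -11.86578512  584.01225924 1435.10832317]
wrist 58.56399209640282 319.7020344778743 203.66056147180097 -0.01197561446930675 [[ 0.3988884   0.91699881 -0.00110378]
 [ 0.87967963 -0.38231435  0.28284179]
 [ 0.2589436  -0.11379328 -0.95916594]] [-724.87657456  -33.12469493  391.71043673]
```

View pics/scene0.png

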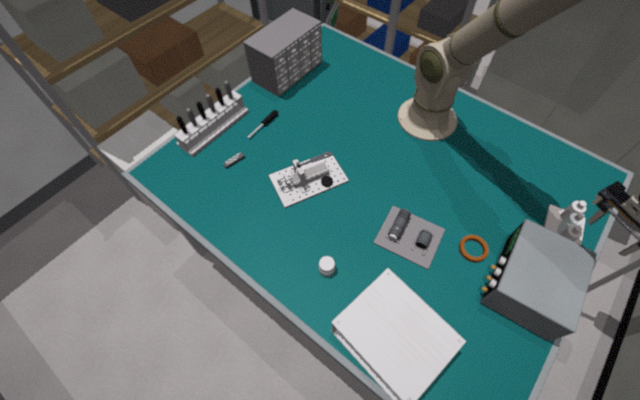

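View pics/top0.png

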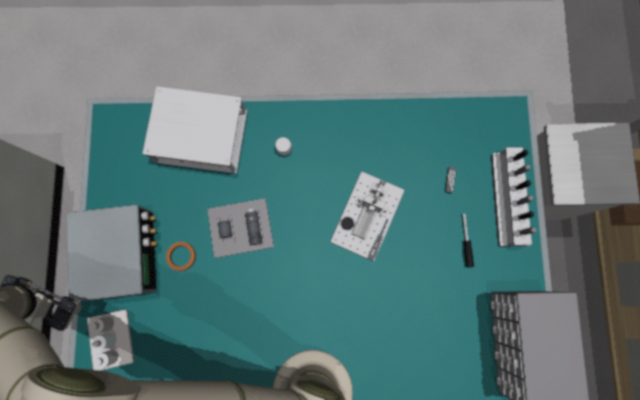

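View pics/wrist0.png

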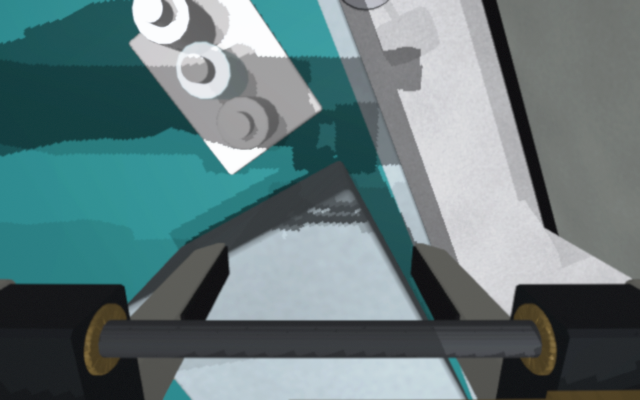

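The tray is near top pixel (240,228), the lens at (253,227), and the mount at (367,215). Next I'll zoom in and write helpers.

```bash
cat > h.py <<'E'
import numpy as np,cv2
def K(s):
    f=s["img"].shape[0]/2/np.tan(np.radians(s["fovy"])/2); return f
def ray(s,u,v):
    f=K(s); d=np.array([(u-s["cx"])/f,(v-s["cy"])/f],float); x=d.copy()
    for _ in range(20): x=d/(1+s["k1"]*(x@x))
    D=s["R"].T@np.array([x[0],x[1],1]); C=-s["R"].T@s["t"]; return C,D
def onz(s,u,v,z):
    C,D=ray(s,u,v); return C+D*(z-C[2])/D[2]
def proj(s,X):
    c=s["R"]@np.array(X,float)+s["t"]; p=c[:2]/c[2]; p=p*(1+s["k1"]*(p@p)); return p*K(s)+[s["cx"],s["cy"]]
def zat(s,u,v):
    z=s["z_map"][int(v),int(u)]; C,D=ray(s,u,v); return C+D*z
def crop(s,u0,v0,u1,v1,k,name):
    im=s["img"][v0:v1,u0:u1,::-1]; cv2.imwrite(name,cv2.resize(im,None,fx=k,fy=k,interpolation=cv2.INTER_CUBIC))
E
python3 - <<'E'
from h import *;import pickle
t=pickle.load(open("top0.pkl","rb"));crop(t,200,160,420,270,3.6,"pics/topc.png")
s=pickle.load(open("scene0.pkl","rb"));crop(s,260,140,460,280,4,"pics/scc.png")
for u,v in [(253,227),(225,229),(240,205),(360,225),(370,200),(283,146),(180,256)]:print(u,v,zat(t,u,v).round(1),onz(t,u,v,28).round(1))
E
```

```text
253 227 [493.8 177.1  51.1] [496.4 180.5  28. ]
225 229 [489.5 265.6  45.2] [491.4 269.1  28. ]
240 205 [571.1 226.5   6. ] [567.6 222.7  28. ]
360 225 [ 497.5 -158.1   30.4] [ 497.7 -158.3   28. ]
370 200 [ 565.5 -184.9   99.2] [ 577.4 -192.5   28. ]
283 146 [752.4  82.8  55.3] [760.3  85.   28. ]
180 256 [409.9 415.8   3.3] [408.6 408.4  28. ]
```

View pics/topc.png

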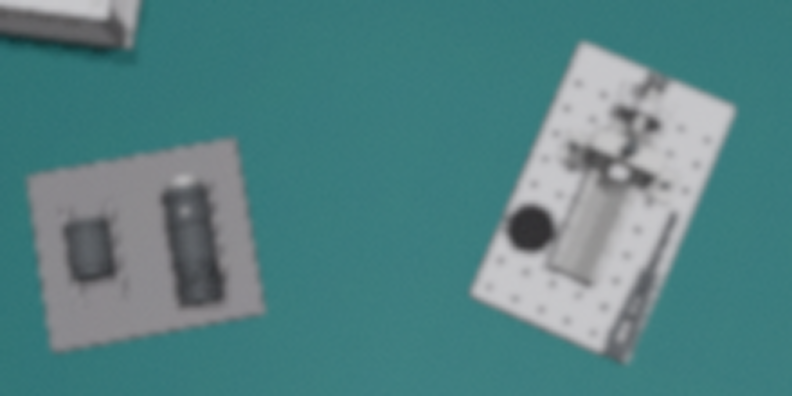

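View pics/scc.png

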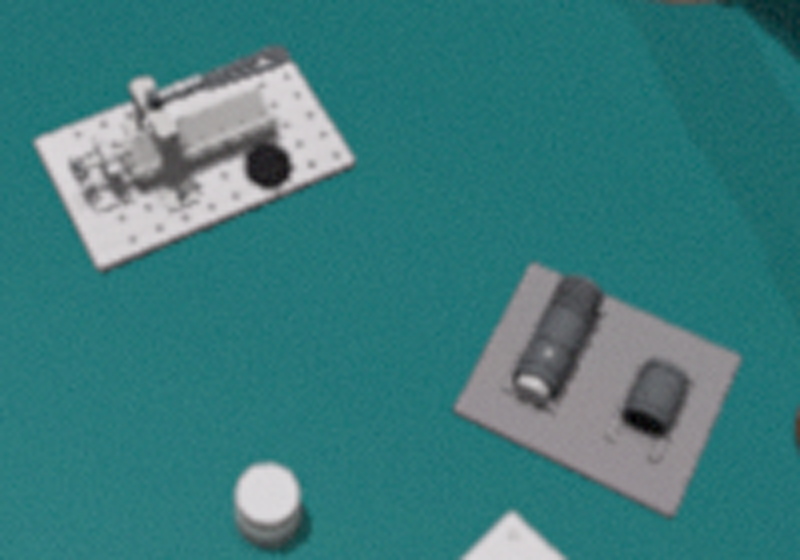

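```bash
python3 - <<'E'
from h import *;import pickle
t=pickle.load(open("top0.pkl","rb"))
hsv=cv2.cvtColor(t["img"],cv2.COLOR_RGB2HSV)
m=(hsv[...,1]<90).astype(np.uint8)*255
m=cv2.morphologyEx(m,cv2.MORPH_CLOSE,np.ones((7,7)))
cs,_=cv2.findContours(m,cv2.RETR_EXTERNAL,cv2.CHAIN_APPROX_NONE)
for c in cs:
    a=cv2.contourArea(c);x,y,w,h=cv2.boundingRect(c)
    if a<100 or a>6000: continue
    z=12 if x>320 else 8
    P=np.array([onz(t,u+0.,v,z)[:2] for u,v in c[:,0]],np.float32)
    print((x,y,w,h),a,cv2.minAreaRect(P),cv2.boxPoints(cv2.minAreaRect(P)).round(0).tolist())
# lens mask: dark within tray
g=cv2.cvtColor(t["img"],cv2.COLOR_RGB2GRAY)
sub=(hsv[...,1]<90)&(t["z_map"]>0)
# height map points
f=K(t)
pts=[]
for v in range(195,260):
    for u in range(205,275):
        p=zat(t,u,v)
        if p[2]>32: pts.append([u,v,*p])
pts=np.array(pts); 
for nm,sel in(("tube",pts[:,0]<238),("lens",pts[:,0]>=238)):
    q=pts[sel]; print(nm,len(q),q[:,2:].mean(0),q[:,4].max(),cv2.minAreaRect(q[:,2:4].astype(np.float32)))
E
```

```text
(165, 241, 31, 31) 704.0 ((410.01226806640625, 414.4021301269531), (95.505859375, 95.247314453125), 1.8265128135681152) [[361.0, 460.0], [364.0, 365.0], [459.0, 368.0], [456.0, 464.0]]
(462, 213, 11, 54) 223.0 ((449.49005126953125, -493.544921875), (168.03892517089844, 20.193824768066406), 3.19254207611084) [[365.0, -488.0], [366.0, -508.0], [534.0, -499.0], [533.0, -479.0]]
(207, 198, 67, 60) 3003.0 ((498.51397705078125, 225.76870727539062), (164.9674530029297, 195.38258361816406), 9.624319076538086) [[401.0, 308.0], [434.0, 116.0], [596.0, 143.0], [564.0, 336.0]]
(330, 171, 75, 90) 3813.5 ((530.7020874023438, -183.9210662841797), (158.2882080078125, 258.14984130859375), 65.16693878173828) [[380.0, -202.0], [615.0, -310.0], [681.0, -166.0], [447.0, -58.0]]
(445, 167, 11, 26) 184.5 ((643.60205078125, -456.10211181640625), (27.38104248046875, 85.85505676269531), 79.69903564453125) [[599.0, -462.0], [683.0, -477.0], [688.0, -450.0], [604.0, -435.0]]
(275, 137, 17, 19) 242.5 ((766.1895141601562, 86.61483001708984), (53.01874542236328, 61.799461364746094), 89.73257446289062) [[735.0, 60.0], [797.0, 60.0], [797.0, 113.0], [735.0, 113.0]]
tube 209 [485.07762872 256.67268648 107.80935689] 1513.497564559955 ((430.2367248535156, 126.17810821533203), (372.3454895019531, 59.62929153442383), 67.00752258300781)
lens 430 [492.89520429 176.08397655  68.58847628] 1513.497564559955 ((417.8033752441406, 107.24024963378906), (320.84942626953125, 84.50789642333984), 43.316471099853516)
```

```bash
cat >> h.py <<'E'
from scipy.spatial.transform import Rotation as Ro
def toolR(yaw): # tool down, -y along yaw (deg)
    a=np.radians(yaw); x=[0,0,-1];z=[-np.sin(a),np.cos(a),0]; return np.array([x,np.cross(z,x),z]).T
def go(p,yaw,o):
    R=o["tool_rot"]; d=R.T@(np.array(p)-o["ee_pos"]); rv=Ro.from_matrix(R.T@toolR(yaw)).as_rotvec()
    print("shift",d.round(2),"turn",rv.round(4),"rows",np.linalg.norm(d)/41.7,np.degrees(np.linalg.norm(rv))/7.16)
def yawof(o): y=-o["tool_rot"][:,1]; return np.degrees(np.arctan2(y[1],y[0]))
E
python3 - <<'E'
from h import *;import pickle
from rig import get_obs
o=get_obs();w=pickle.load(open("wrist0.pkl","rb"))
C=-w["R"].T@w["t"];R=o["tool_rot"];print("cam in tool",R.T@(C-o["ee_pos"]),"axis",R.T@w["R"].T)
p=onz(w,320,150,28);print(R.T@(p-o["ee_pos"]))
go([450,170,232],9.6,o)
E
```

```text
cam in tool [-152.31590427   78.64464495    0.48489067] axis [[-8.95914305e-06 -2.82742470e-01  9.59195859e-01]
 [-5.29618872e-04 -9.59195723e-01 -2.82742435e-01]
 [ 9.99999860e-01 -5.10541359e-04 -1.41152176e-04]]
[203.97334344  29.42405062   0.75923326]
shift [   0.45 -344.99 -389.48] turn [-5.773e-01 -1.100e-03 -2.000e-04] rows 12.477288261366702 4.6198928370615775
```

```bash
python3 - <<'E'
from h import *
from rig import get_obs
go([535,186,200],9.6,get_obs())
E
```

```text
shift [  32.4  -416.58 -340.91] turn [-5.773e-01 -1.100e-03 -2.000e-04] rows 12.931930189360106 4.6198928370615775
```

```bash
python3 - <<'E'
from h import *;import pickle
t=pickle.load(open("top0.pkl","rb"))
for u,v in [(80,220),(130,220),(100,250),(80,290),(135,285),(110,340),(148,260),(195,125)]:print(u,v,zat(t,u,v).round(0))
E
```

```text
80 220 [512. 671. 142.]
130 220 [510. 526. 138.]
100 250 [424. 608. 139.]
80 290 [311. 658. 138.]
135 285 [322. 501. 140.]
110 340 [162. 598.  57.]
148 260 [396. 490.  78.]
195 125 [808. 351. 112.]
```

Box tops are around 142 mm and the tips will stay at 186 mm or higher, so the direct path is clear.

```bash
python3 -m inch '[[93,0,-38,-32,-0.1,0,0],[93,0,-75,-60,-0.2,0,0],[93,0,-110,-90,-0.3,0,0],[93,0,-145,-120,-0.4,0,0],[93,0,-180,-150,-0.5,0,0],[93,0,-215,-178,-0.577,0,0],[93,0,-250,-205,-0.577,0,0],[93,5,-285,-233,-0.577,0,0],[93,10,-320,-262,-0.577,0,0],[93,15,-350,-287,-0.577,0,0]]'; python3 - <<'E'
from h import *
from rig import get_obs
go([535,186,200],9.6,get_obs())
E
```

```text
time: 0.98
ee_pos: [479.7, 292.9, 221.7]
tool_rot: [[0.0, -0.986, -0.166], [0.0, -0.166, 0.986], [-1.0, -0.0, 0.0]]
ft_force: [0.8, 0.3, -0.1]
opening: 92.5
shift [  21.7   -36.79 -114.59] turn [-0.0004  0.0002  0.0005] rows 2.9327634528831257 0.005325503388749897
```

```bash
python3 -m inch '[[93,7,-12,-35,0,0,0],[93,14,-24,-70,0,0,0],[93,18,-31,-95,0,0,0],[93,18,-31,-95,0,0,0],[93,18,-31,-95,0,0,0]]'; python3 - <<'E'
from h import *;import pickle
from rig import get_obs,snapshot
o=get_obs();print(o["qd"].max());go([535,186,200],9.6,o)
w=snapshot("wrist");w["o"]=get_obs();pickle.dump(w,open("w1.pkl","wb"));cv2.imwrite("pics/w1.png",w["img"][:,:,::-1])
E
```

```text
time: 1.4
ee_pos: [525.8, 204.5, 203.2]
tool_rot: [[-0.001, -0.987, -0.163], [-0.001, -0.163, 0.987], [-1.0, 0.001, -0.001]]
ft_force: [-0.2, 1.2, 0.0]
opening: 93.4
-0.00045429423807124734
shift [  3.22  -6.07 -19.75] turn [-0.0039 -0.0006 -0.0008] rows 0.5014014594509116 0.03190566637397752
```

View pics/w1.png

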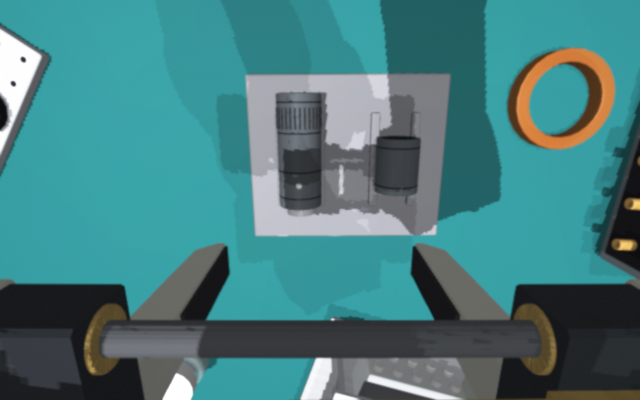

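The lens runs from (299,93), the glass end, to (300,214), the spigot. Its sides are at u≈276 and 323. The tube is at (398,165).

```bash
python3 - <<'E'
from h import *;import pickle
w=pickle.load(open("w1.pkl","rb"));o=w["o"]
crop(w,240,70,460,245,3.6,"pics/w1c.png")
g=cv2.cvtColor(w["img"],cv2.COLOR_RGB2GRAY)
for v in (100,120,140,160,180,200,210):
    print(v,g[v,268:332].tolist())
print("col300 top",g[84:100,300].tolist(),"bot",g[203:224,300].tolist())
E
```

```text
100 [171, 171, 170, 170, 170, 170, 164, 139, 102, 79, 80, 83, 88, 90, 91, 93, 94, 94, 92, 91, 94, 85, 85, 97, 112, 120, 123, 125, 125, 123, 121, 119, 117, 115, 113, 111, 108, 106, 103, 102, 100, 96, 92, 90, 89, 86, 83, 78, 72, 68, 63, 56, 57, 71, 86, 94, 105, 138, 171, 183, 185, 185, 185, 185]
120 [169, 169, 169, 169, 169, 168, 160, 136, 95, 65, 60, 63, 75, 73, 70, 85, 87, 74, 76, 94, 98, 80, 72, 95, 110, 106, 83, 85, 114, 124, 115, 90, 88, 109, 114, 103, 80, 83, 100, 103, 88, 68, 75, 85, 79, 68, 74, 73, 61, 59, 57, 45, 41, 62, 85, 91, 90, 102, 136, 169, 182, 183, 183, 184]
140 [168, 169, 169, 168, 168, 169, 166, 159, 148, 117, 91, 86, 89, 92, 96, 98, 100, 101, 103, 103, 100, 103, 108, 111, 114, 117, 118, 118, 119, 117, 115, 113, 111, 110, 108, 107, 108, 110, 111, 109, 107, 105, 99, 97, 94, 91, 88, 84, 79, 73, 65, 59, 59, 76, 89, 92, 102, 140, 171, 181, 183, 182, 182, 182]
160 [178, 191, 199, 200, 193, 179, 169, 164, 154, 140, 111, 88, 87, 89, 82, 67, 54, 49, 49, 50, 50, 50, 51, 51, 53, 52, 55, 54, 54, 54, 54, 53, 53, 52, 53, 52, 52, 51, 51, 51, 50, 52, 50, 50, 49, 48, 50, 52, 54, 52
[... 449 characters left out ...]
0, 60, 61, 61, 58, 56, 58, 62, 64, 66, 66, 64, 62, 60, 61, 62, 62, 62, 61, 60, 61, 62, 62, 63, 62, 62, 60, 59, 57, 54, 51, 58, 84, 105, 108, 104, 105, 108, 109, 109, 110, 109, 110]
210 [199, 198, 198, 198, 198, 198, 198, 198, 198, 198, 198, 197, 197, 197, 197, 197, 196, 192, 180, 156, 131, 123, 125, 128, 130, 130, 125, 122, 123, 126, 125, 125, 133, 136, 132, 127, 134, 137, 136, 134, 132, 130, 128, 126, 119, 111, 106, 106, 108, 107, 109, 108, 108, 107, 108, 108, 108, 109, 107, 108, 108, 108, 108, 107]
col300 top [169, 169, 169, 169, 170, 170, 170, 164, 130, 116, 121, 124, 124, 124, 124, 124] bot [76, 77, 76, 77, 77, 78, 93, 133, 161, 174, 175, 177, 176, 184, 192, 195, 195, 196, 196, 196, 196]
```

View pics/w1c.png

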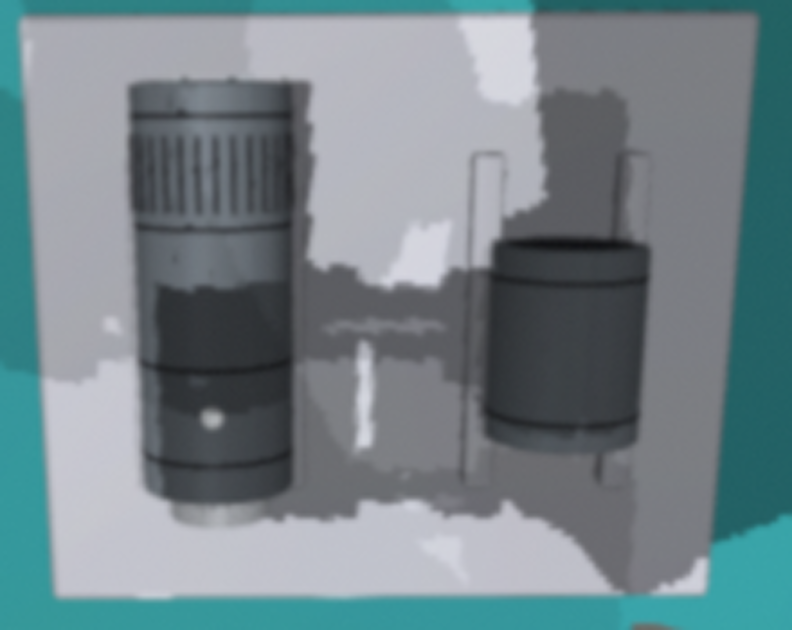

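```bash
python3 - <<'E'
from h import *;import pickle
w=pickle.load(open("w1.pkl","rb"));o=w["o"]
c=lambda a,b:(240+a/3.6-.4,70+b/3.6-.4)
T=[onz(w,*c(*p),8)[:2] for p in[(22,15),(758,14),(708,594),(55,597)]]
T=np.array(T);print("tray",T.round(1),T.mean(0),[np.linalg.norm(T[i]-T[i-1]).round(1) for i in range(4)])
d=T[3]-T[0]+T[2]-T[1];print("tray yaw",np.degrees(np.arctan2(d[1],d[0])))
tl,tr,bl,br=[onz(w,*c(*p),28)[:2] for p in[(130,85),(292,85),(144,490),(291,490)]]
print(tl,tr,bl,br,np.linalg.norm(tl-tr),np.linalg.norm(bl-br))
a=(tl+tr)/2;b=(bl+br)/2;d=b-a;print("lens yaw",np.degrees(np.arctan2(d[1],d[0])))
g=onz(w,*c(211,83),40)[:2];n=onz(w,*c(214,524),40)[:2];print("glass",g,"nose",n,np.linalg.norm(n-g),(n+g)/2)
u=d/np.linalg.norm(d); print("axis pts",a,b,"sh",np.linalg.norm(d))
for q in [(215,150),(215,300),(215,400)]:print(zat(w,*c(*q)))
E
```

```text
tray [[437.6 121.3]
 [406.7 306.8]
 [562.9 334.2]
 [594.6 147.5]] [500.43376876 227.42248939] [np.float64(159.1), np.float64(188.1), np.float64(158.5), np.float64(189.4)]
tray yaw 9.705414720737332
[450.05708918 153.123138  ] [443.65382834 192.15766205] [551.90253921 170.06568273] [545.53000916 208.72840592] 39.55623613531505 39.18437575950082
lens yaw 9.34179006623085
glass [446.47519756 173.30257769] nose [554.28227829 189.96639002] 109.08734710740796 [500.37873793 181.63448385]
axis pts [446.85545876 172.64040003] [548.71627419 189.39704432] sh 103.22989318617874
[461.04709261 176.9607758   49.64488316]
[495.53610233 182.01632024  48.61585193]
[519.89394283 185.59337063  48.06407117]
```

```bash
python3 - <<'E'
from h import *
from rig import get_obs
go([500.4,181.5,90],9.6,get_obs())
E
```

```text
shift [113.49  28.58 -20.29] turn [-0.0014  0.0003 -0.0004] rows 2.848415795033617 0.011765569940983732
```

```bash
python3 -m inch '[[70,30,14,-10,-0.001,0,0],[70,65,28.6,-20.3,-0.001,0,0],[70,95,28.6,-20.3,-0.001,0,0],[70,113,28.6,-20.3,-0.001,0,0],[70,113,28.6,-20.3,-0.001,0,0],[70,113,28.6,-20.3,-0.001,0,0],[70,113,28.6,-20.3,-0.001,0,0]]' 15; python3 - <<'E'
from h import *;import pickle
from rig import get_obs,snapshot
o=get_obs();go([500.4,181.5,34],9.6,o)
w=snapshot("wrist");cv2.imwrite("pics/w2.png",w["img"][:,:,::-1])
E
```

```text
time: 2.03
ee_pos: [500.8, 182.9, 91.6]
tool_rot: [[0.001, -0.986, -0.169], [0.001, -0.169, 0.986], [-1.0, -0.001, 0.001]]
ft_force: [0.2, 0.1, 0.3]
opening: 70.2
shift [57.64  0.7  -1.34] turn [0.0022 0.0007 0.0012] rows 1.3828343271578165 0.02081326947717218
```

View pics/w2.png

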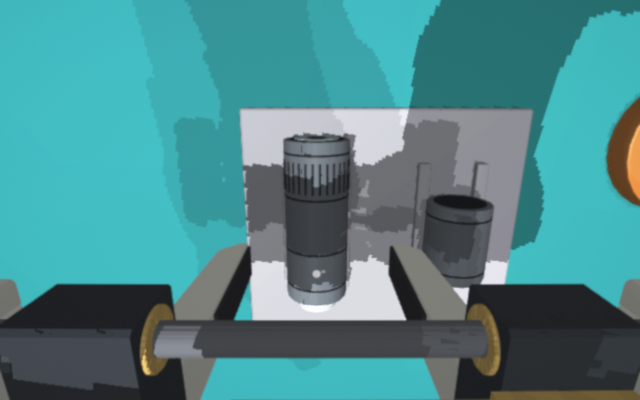

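The lens at (317,215) is centred between the open fingers at u≈250 and 390, and the tube is clear of the right finger. I'll descend and grip.

```bash
python3 -m inch '[[70,20,0.5,-1.3,0,0,0],[70,40,0.5,-1.3,0,0,0],[70,52,0.5,-1.3,0,0,0],[70,57,0.5,-1.3,0,0,0],[70,57,0.5,-1.3,0,0,0],[70,57,0.5,-1.3,0,0,0]]';python3 -m inch '[[55,0,0,0,0,0,0],[45,0,0,0,0,0,0],[42,0,0,0,0,0,0],[35,0,0,0,0,0,0],[35,0,0,0,0,0,0],[35,0,0,0,0,0,0],[35,0,0,0,0,0,0]]' 15
```

```text
time: 2.58
ee_pos: [500.7, 180.5, 34.6]
tool_rot: [[0.001, -0.986, -0.168], [0.0, -0.168, 0.986], [-1.0, -0.001, 0.0]]
ft_force: [0.3, -0.3, -0.2]
opening: 70.0
time: 3.17
ee_pos: [500.4, 180.2, 33.9]
tool_rot: [[0.0, -0.986, -0.167], [0.0, -0.167, 0.986], [-1.0, -0.0, 0.0]]
ft_force: [-0.5, -0.1, 3.8]
opening: 39.8
```

```bash
python3 -m inch '[[35,-5,0,0,0,0,0],[35,-15,0,0,0,0,0],[35,-40,0,0,0,0,0],[35,-75,0,0,0,0,0],[35,-110,0,0,0,0,0],[35,-150,0,0,0,0,0],[35,-150,0,0,0,0,0],[35,-150,0,0,0,0,0],[35,-150,0,0,0,0,0]]' 20; python3 - <<'E'
from h import *;import pickle
from rig import get_obs,snapshot
o=get_obs();print(o["ee_pos"],o["ft_force"],o["ft_torque"])
w=snapshot("wrist");cv2.imwrite("pics/w3.png",w["img"][:,:,::-1])
a=np.radians(-24.83);c=np.array([530.7,-183.9]);x=np.array([np.cos(a),np.sin(a)])
for m in(-45,-110,20):print(m,c+m*x)
go([*(c-45*x),200],-24.83,o)
E
```

```text
time: 3.92
ee_pos: [499.8, 179.8, 183.8]
tool_rot: [[0.0, -0.986, -0.167], [-0.0, -0.167, 0.986], [-1.0, -0.0, -0.0]]
ft_force: [0.2, 0.7, -2.9]
opening: 39.7
[499.80028062 179.77937837 183.78474021] [ 0.19985586  0.71972951 -2.90745163] [ 0.02714211  0.02202568 -0.05195793]
-45 [ 489.85990217 -165.00326988]
-110 [ 430.86864975 -137.70799303]
20 [ 548.85115459 -192.29854672]
shift [ -16.17   67.45 -338.27] turn [ 6.014e-01 -1.000e-04  2.000e-04] rows 8.280739795834736 4.81237619855978
```

View pics/w3.png

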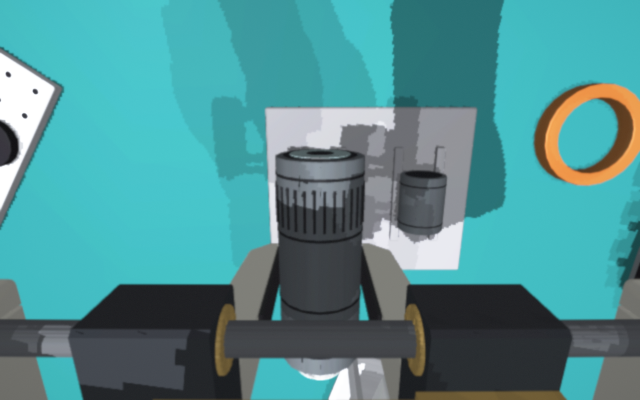

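```bash
python3 - <<'E'
from h import *
from rig import get_obs
a=np.radians(-24.83);c=np.array([530.7,-183.9]);x=np.array([np.cos(a),np.sin(a)]);y=np.array([-x[1],x[0]])
go([*(c-45*x+90*y),200],-24.83,get_obs())
E
```

```text
shift [ -16.92   16.26 -264.06] turn [ 0.6016 -0.0009 -0.0013] rows 6.357251161128283 4.81408444195806
```

```bash
python3 -m inch '[[35,-5,4,-20,0.07,0,0],[35,-12,8,-50,0.16,0,0],[35,-17,12,-85,0.26,0,0],[35,-17,16,-120,0.36,0,0],[35,-17,16,-155,0.46,0,0],[35,-17,16,-190,0.54,0,0],[35,-17,16,-222,0.6,0,0],[35,-17,16,-248,0.6,0,0],[35,-17,16,-264,0.6,0,0],[35,-17,16,-264,0.6,0,0]]';python3 -m inch '[[35,0,0,0,0,0,0],[35,0,0,0,0,0,0],[35,0,0,0,0,0,0]]'; python3 - <<'E'
from h import *;import pickle
from rig import get_obs,snapshot
o=get_obs()
w=snapshot("wrist");w["o"]=o;pickle.dump(w,open("w4.pkl","wb"));cv2.imwrite("pics/w4.png",w["img"][:,:,::-1])
E
```

```text
time: 4.8
ee_pos: [527.8, -87.4, 199.1]
tool_rot: [[-0.003, -0.906, 0.424], [-0.002, 0.424, 0.906], [-1.0, 0.002, -0.003]]
ft_force: [-0.8, -0.1, -2.3]
opening: 39.1
time: 5.05
ee_pos: [528.2, -81.6, 200.0]
tool_rot: [[-0.001, -0.909, 0.417], [0.0, 0.417, 0.909], [-1.0, 0.001, -0.0]]
ft_force: [0.8, -0.2, -1.8]
opening: 39.7
```

View pics/w4.png

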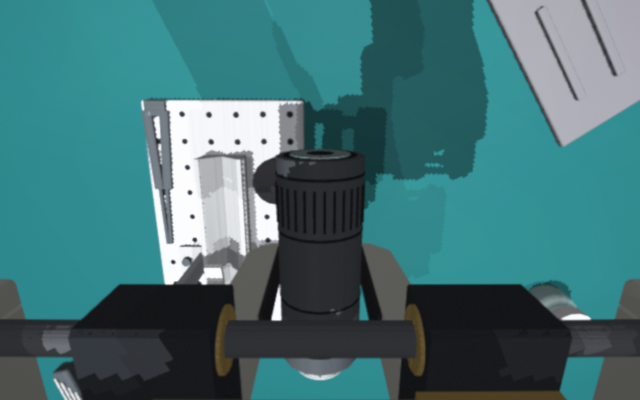

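The breadboard's rear edge is at v=100 and the block's free end is at (222,155), but the stop end is hidden. I'll move forward about 80 mm and a bit further to the side.

```bash
python3 -m inch '[[35,-3,-20,6,0,0,0],[35,-7,-50,15,0,0,0],[35,-10,-75,25,0,0,0],[35,-10,-85,30,0,0,0],[35,-10,-85,30,0,0,0],[35,-10,-85,30,0,0,0],[35,-10,-85,30,0,0,0],[35,-10,-85,30,0,0,0]]'; python3 - <<'E'
from h import *;import pickle
from rig import get_obs,snapshot
o=get_obs()
w=snapshot("wrist");w["o"]=o;pickle.dump(w,open("w5.pkl","wb"));crop(w,80,0,340,260,3,"pics/w5.png")
E
```

```text
time: 5.77
ee_pos: [617.1, -90.8, 210.5]
tool_rot: [[-0.001, -0.908, 0.418], [0.0, 0.418, 0.908], [-1.0, 0.001, -0.0]]
ft_force: [-0.1, 0.8, -2.7]
opening: 39.6
```

View pics/w5.png

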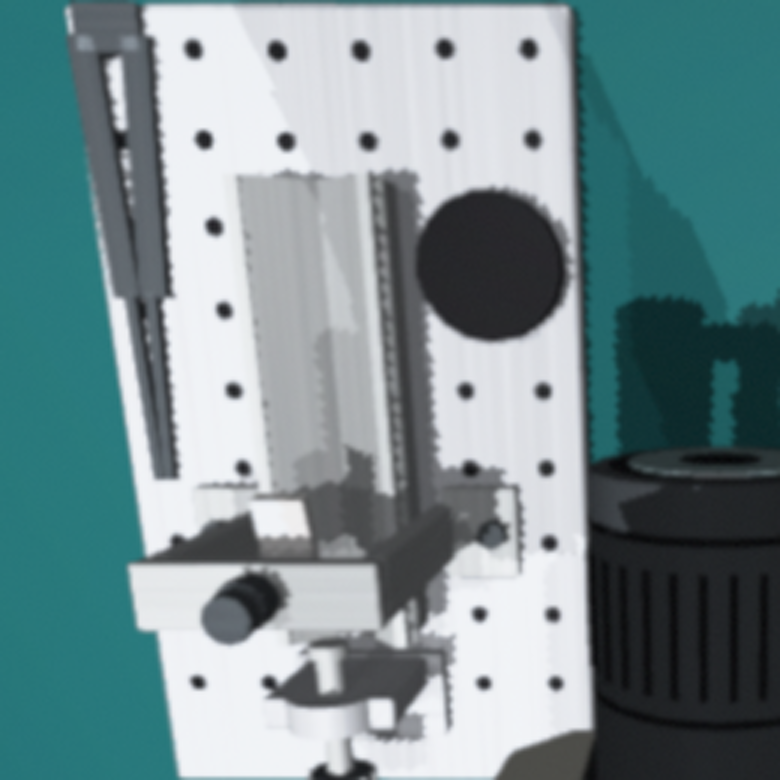

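```bash
python3 - <<'E'
from h import *;import pickle
w=pickle.load(open("w5.pkl","rb"))
crop(w,150,50,230,125,8,"pics/w5a.png");crop(w,150,195,240,262,8,"pics/w5b.png")
C=-w["R"].T@w["t"];print(C)
E
```

```text
[546.01132354 -57.46058057 363.01139269]
```

View pics/w5a.png

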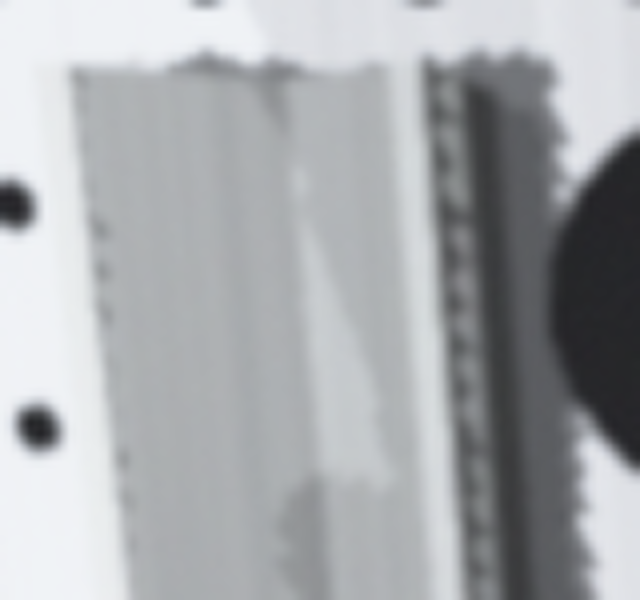

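View pics/w5b.png

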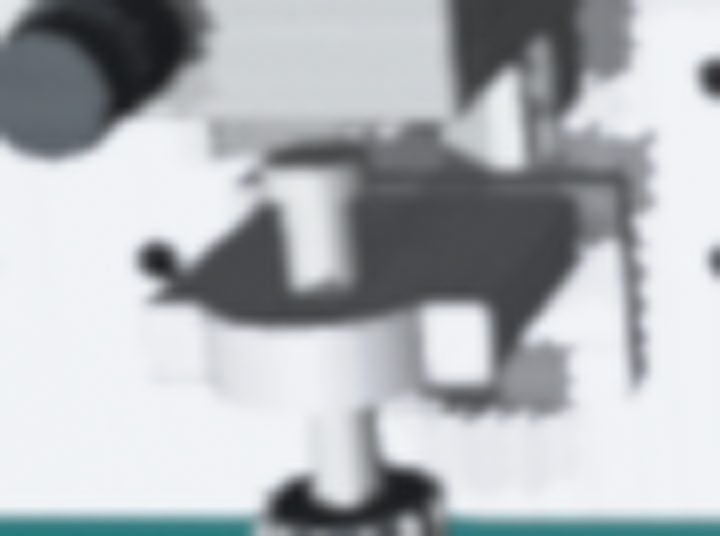

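```bash
python3 - <<'E'
from h import *;import pickle
w=pickle.load(open("w5.pkl","rb"))
A=lambda a,b:(150+a/8-.44,50+b/8-.44)
B=lambda a,b:(150+a/8-.44,195+b/8-.44)
c5=lambda a,b:(80+a/3-.33,a*0+b/3-.33)
L=[onz(w,*A(*p),41.3)[:2] for p in[(72,70),(130,595)]]
Rr=[onz(w,*A(*p),41.3)[:2] for p in[(386,70),(432,595)]]
O=[onz(w,*A(*p),41.3)[:2] for p in[(420,70),(465,595)]]
m0=(L[0]+Rr[0])/2;m1=(L[1]+Rr[1])/2;d=m1-m0;u=d/np.linalg.norm(d)
f=lambda d:np.degrees(np.arctan2(d[1],d[0]))
print("yawmid",f(d),f(L[1]-L[0]),f(Rr[1]-Rr[0]),f(O[1]-O[0]),"wid",np.linalg.norm(L[0]-Rr[0]),np.linalg.norm(L[1]-Rr[1]),"land",np.linalg.norm(O[0]-Rr[0]))
print("rear mid",m0,"fwd",m1)
# breadboard
le=[onz(w,*c5(*p),12)[:2] for p in[(75,40),(178,770)]];re=[onz(w,*c5(*p),12)[:2] for p in[(573,40),(593,700)]]
print("board yaw",f(le[1]-le[0]),f(re[1]-re[0]),le,re)
n=np.array([-u[1],u[0]]); print("board mid off",[(p-m0)@n for p in le],[(p-m0)@n for p in re])
rt=onz(w,*c5(320,4),12)[:2];print("board rear x rel block rear",(rt-m0)@u, "->expect -50")
tip=onz(w,*B(316,156),52.3)[:2];tu=onz(w,*B(316,170),58.3)[:2];ex=onz(w,*B(322,292),58.3)[:2]
for nm,p in(("tip",tip),("tipup",tu),("exit",ex)):print(nm,(p-m0)@u-75,(p-m0)@n)
E
```

```text
yawmid -24.895207364956153 -25.053363514069382 -24.736886572499426 -24.667307885166167 wid 33.19047334049059 33.489719215313514 land 3.5884104306422637
rear mid [ 465.87026818 -151.89693779] fwd [ 515.01609791 -174.70467593]
board yaw -25.35300967213198 -25.011528921166065 [array([ 398.05612142, -200.70540179]), array([ 611.75582768, -301.96278736])] [array([460.78050196, -66.25145988]), array([ 650.07261742, -154.56619837])]
board mid off [np.float64(-72.82018308484277), np.float64(-74.70963882217285)] [np.float64(75.54464644169506), np.float64(75.12057908169433)]
board rear x rel block rear -50.33151893635831 ->expect -50
tip 59.361198526555796 -0.25351451270578185
tipup 59.06045712865935 1.8893458851318476
exit 73.7126419770349 1.0909985479740738
```

```bash
python3 - <<'E'
from h import *
from rig import get_obs
go([491.3,-163.7,200],-24.95,get_obs())
E
```

```text
shift [  10.74   83.98 -118.77] turn [ 0.0038 -0.0003 -0.0008] rows 3.497774976368458 0.030747868006653006
```

```bash
python3 -m inch '[[35,0,15,-20,0,0,0],[35,0,40,-50,0,0,0],[35,0,65,-85,0,0,0],[35,5,80,-110,0.004,0,-0.001],[35,10,84,-118.5,0.004,0,-0.001],[35,10,84,-118.5,0.004,0,-0.001],[35,10,84,-118.5,0.004,0,-0.001],[35,10,84,-118.5,0.004,0,-0.001]]'; python3 - <<'E'
from h import *;import pickle
from rig import get_obs,snapshot
o=get_obs();print(o["ft_torque"]);go([491.3,-163.7,70],-24.95,o)
w=snapshot("wrist");cv2.imwrite("pics/w6.png",w["img"][:,:,::-1])
E
```

```text
time: 6.48
ee_pos: [494.0, -162.8, 201.0]
tool_rot: [[0.002, -0.907, 0.421], [-0.0, 0.421, 0.907], [-1.0, -0.002, 0.001]]
ft_force: [-0.4, 0.1, -2.2]
opening: 39.6
[ 0.05077937  0.08236674 -0.02028711]
shift [130.97   2.34  -2.08] turn [0.0008 0.0009 0.0023] rows 3.141782217396555 0.020616150056153824
```

View pics/w6.png

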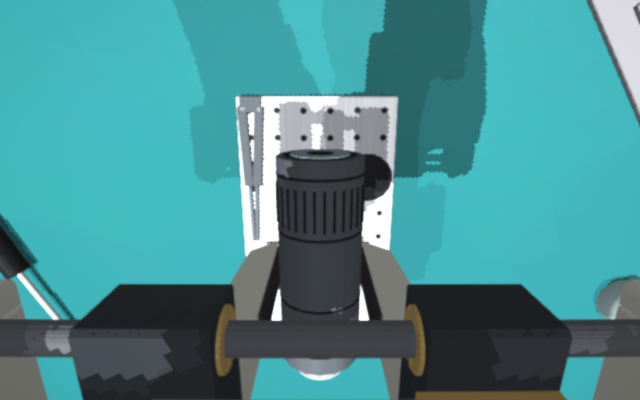

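```bash
python3 -m inch '[[35,20,1,-1,0.001,0,0.002],[35,50,2.3,-2.1,0.001,0.001,0.002],[35,80,2.3,-2.1,0.001,0.001,0.002],[35,105,2.3,-2.1,0.001,0.001,0.002],[35,122,2.3,-2.1,0.001,0.001,0.002],[35,128,2.3,-2.1,0.001,0.001,0.002],[35,128,2.3,-2.1,0.001,0.001,0.002],[35,128,2.3,-2.1,0.001,0.001,0.002],[35,128,2.3,-2.1,0.001,0.001,0.002]]'; python3 - <<'E'
from h import *;import pickle
from rig import get_obs,snapshot
o=get_obs();print(o["ft_torque"]);go([491.3,-163.7,58.2],-24.95,o)
w=snapshot("scene");crop(w,250,130,370,220,6,"pics/s7.png")
w=snapshot("wrist");crop(w,220,60,420,320,2.3,"pics/w7.png")
E
```

```text
time: 7.28
ee_pos: [490.7, -164.5, 73.6]
tool_rot: [[0.0, -0.906, 0.423], [-0.001, 0.423, 0.906], [-1.0, -0.001, -0.001]]
ft_force: [-0.8, 0.0, -1.5]
opening: 39.6
[-0.00581295 -0.01609949 -0.01435464]
shift [15.43 -0.22  0.98] turn [-0.0009 -0.0006  0.0008] rows 0.370736258081889 0.010180745335185561
```

View pics/w7.png

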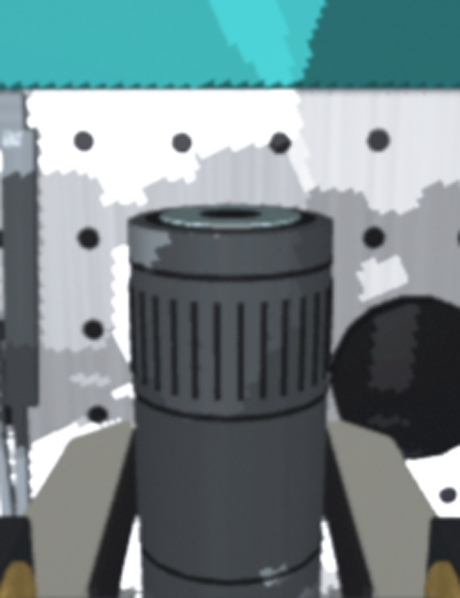

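View pics/s7.png

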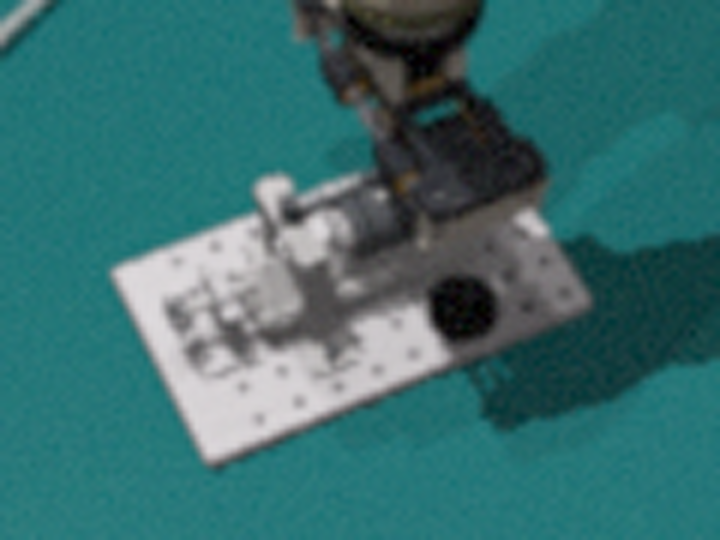

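Aligned over the V with the nose in front of the pad. I'll lower slowly and watch the force.

```bash
python3 -m inch '[[35,4,0,0.5,0,0,0],[35,8,0,1,0,0,0],[35,11,0,1,0,0,0],[35,12,0,1,0,0,0],[35,12,0,1,0,0,0]]';python3 -m inch '[[35,0.5,0,0,0,0,0],[35,1,0,0,0,0,0],[35,1.5,0,0,0,0,0],[35,1.5,0,0,0,0,0]]';
```

```text
time: 7.8
ee_pos: [489.8, -163.6, 60.2]
tool_rot: [[-0.002, -0.906, 0.423], [-0.0, 0.423, 0.906], [-1.0, 0.002, -0.001]]
ft_force: [0.2, 0.5, -2.1]
opening: 39.5
time: 8.13
ee_pos: [490.1, -163.7, 59.1]
tool_rot: [[-0.001, -0.906, 0.423], [-0.001, 0.423, 0.906], [-1.0, 0.001, -0.001]]
ft_force: [0.5, 0.5, -2.7]
opening: 39.4
```

```bash
python3 -m inch '[[35,0.5,0,0,0,0,0],[35,1,0,0,0,0,0],[35,1,0,0,0,0,0]]'
```

```text
time: 8.38
ee_pos: [490.1, -163.9, 58.2]
tool_rot: [[-0.001, -0.906, 0.423], [-0.001, 0.423, 0.906], [-1.0, 0.001, -0.001]]
ft_force: [-0.3, -1.0, 0.8]
opening: 39.6
```

```bash
python3 -m inch '[[35,0.3,0,0,0,0,0],[35,0.5,0,0,0,0,0],[35,0.5,0,0,0,0,0]]'
```

```text
time: 8.63
ee_pos: [490.0, -163.9, 58.1]
tool_rot: [[-0.001, -0.906, 0.423], [-0.001, 0.423, 0.906], [-1.0, 0.001, -0.001]]
ft_force: [-1.6, -0.8, 6.9]
opening: 39.8
```

Seated, at z=58.1 against the predicted 58.2. I'll release.

```bash
python3 -m inch '[[35,-0.4,0,0,0,0,0],[40,-0.4,0,0,0,0,0],[42,-0.4,0,0,0,0,0],[46,-0.4,0,0,0,0,0],[52,-0.4,0,0,0,0,0],[60,-0.4,0,0,0,0,0],[60,-0.4,0,0,0,0,0]]' ; python3 - <<'E'
from h import *;import pickle
from rig import get_obs,snapshot
w=snapshot("wrist");crop(w,220,60,420,320,2.3,"pics/w8.png")
E
```

```text
time: 9.22
ee_pos: [490.1, -163.6, 58.0]
tool_rot: [[-0.001, -0.906, 0.423], [-0.0, 0.423, 0.906], [-1.0, 0.001, -0.001]]
ft_force: [1.0, -0.1, 0.5]
opening: 58.8
```

View pics/w8.png

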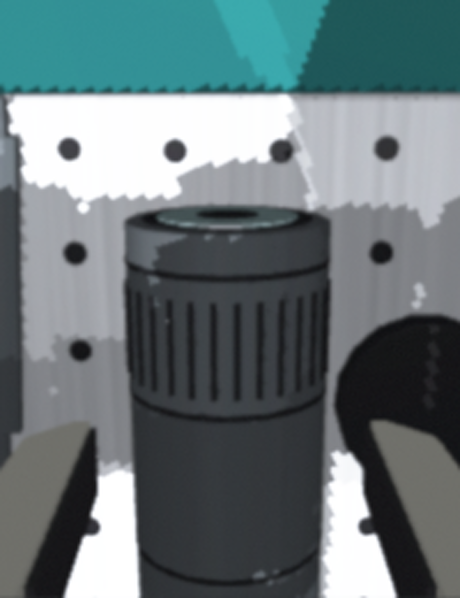

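```bash
python3 - <<'E'
from h import *;import pickle
from rig import get_obs
w=pickle.load(open("w1.pkl","rb"));o=w["o"];R=o["tool_rot"]
P=[]
for v in range(235,330,1):
    for u in range(100,240,1):
        if w["z_map"][v,u]>0: P.append(R.T@(zat(w,u,v)-o["ee_pos"]))
P=np.array(P);P=P[(P[:,0]>-70)&(P[:,0]<20)]
for a in range(-60,20,5):
    q=P[(P[:,0]>=a)&(P[:,0]<a+5)]
    if len(q):print(a,len(q),"y",q[:,1].min().round(1),q[:,1].max().round(1),"z",q[:,2].min().round(1),q[:,2].max().round(1))
o=get_obs();print(o["q"])
E
```

```text
-55 107 y 8.2 9.7 z -63.7 -48.7
-50 441 y 4.8 9.8 z -65.3 -47.2
-45 465 y 1.4 9.8 z -65.0 -47.1
-40 447 y -1.7 9.8 z -64.5 -47.0
-35 403 y -4.6 9.6 z -63.9 -47.0
-30 406 y -7.7 9.7 z -63.2 -47.5
-25 373 y -8.3 9.6 z -62.6 -47.4
-20 332 y -8.3 9.6 z -62.8 -47.3
-15 309 y -8.3 9.6 z -62.5 -47.5
-10 275 y -7.7 9.7 z -62.9 -47.4
-5 256 y -8.1 9.6 z -62.7 -47.5
0 231 y -8.4 9.5 z -61.9 -47.5
5 195 y -8.3 9.6 z -60.8 -47.5
10 103 y -8.0 9.7 z -55.4 -47.7
[ 0.20681702  0.63226829  0.00720625  2.2074525  -0.01204056  0.30301496
  1.3583379 ]
```

```bash
python3 -m inch '[[50,0,0,0,0,0,0],[42,0,0,0,0,0,0],[36,0,0,0,0,0,0],[36,0,0,0,0,0,0],[36,0,0,0,0,0,0]]' 8;  python3 -m inch '[[36,0,-2,0,0,0,0],[36,0,-4,0,0,0,0],[36,0,-6.5,0,0,0,0],[36,0,-9,0,0,0,0],[36,0,-11,0,0,0,0],[36,0,-12.5,0,0,0,0],[36,0,-12.5,0,0,0,0],[36,0,-12.5,0,0,0,0]]'; python3 - <<'E'
from h import *
from rig import get_obs
o=get_obs();u=np.array([np.cos(np.radians(-24.95)),np.sin(np.radians(-24.95))]);n=[-u[1],u[0]]
d=o["ee_pos"][:2]-[465.87,-151.9];print("mount x,y",d@u-75,d@n)
E
```

```text
time: 9.68
ee_pos: [489.9, -163.9, 58.1]
tool_rot: [[-0.001, -0.906, 0.423], [-0.001, 0.423, 0.906], [-1.0, 0.001, -0.001]]
ft_force: [-0.5, -0.4, -0.5]
opening: 39.8
time: 10.35
ee_pos: [501.6, -169.4, 58.0]
tool_rot: [[-0.001, -0.906, 0.423], [-0.001, 0.423, 0.906], [-1.0, 0.0, -0.001]]
ft_force: [-2.8, -1.7, 2.7]
opening: 39.3
mount x,y -35.208546003973325 -0.7337738707970547
```

```bash
python3 -m inch '[[40,0,0,0,0,0,0],[46,0,0,0,0,0,0],[54,0,0,0,0,0,0],[60,0,0,0,0,0,0],[60,0,0,0,0,0,0],[60,-8,0,0,0,0,0],[60,-25,0,0,0,0,0],[60,-45,0,0,0,0,0],[60,-57,0,0,0,0,0],[60,-57,0,0,0,0,0]]'; python3 -m inch '[[30,0,10,0,0,0,0],[10,0,30,0,0,0,0],[0,0,52,0,0,0,0],[0,0,68,0,0,0,0],[0,0,75,0,0,0,0],[0,0,75,0,0,0,0],[0,0,75,0,0,0,0],[0,0,75,0,0,0,0]]'; python3 - <<'E'
from h import *;import pickle
from rig import get_obs,snapshot
o=get_obs();u=np.array([np.cos(np.radians(-24.95)),np.sin(np.radians(-24.95))]);n=[-u[1],u[0]]
d=o["ee_pos"][:2]-[465.87,-151.9];print("mount x,y",d@u-75,d@n,o["q"])
w=snapshot("wrist");cv2.imwrite("pics/w9.png",w["img"][:,:,::-1]);pickle.dump(w,open("w9.pkl","wb"))
w=snapshot("scene");crop(w,250,130,370,220,6,"pics/s9.png")
E
```

```text
time: 11.18
ee_pos: [502.7, -169.3, 117.7]
tool_rot: [[0.003, -0.906, 0.423], [-0.001, 0.423, 0.906], [-1.0, -0.003, -0.0]]
ft_force: [0.2, -0.6, 0.5]
opening: 60.3
time: 11.85
ee_pos: [434.6, -137.5, 115.0]
tool_rot: [[-0.0, -0.906, 0.423], [-0.001, 0.423, 0.906], [-1.0, 0.0, -0.001]]
ft_force: [0.5, 0.3, 0.2]
opening: 11.4
mount x,y -109.39112752311286 -0.13916312285592694 [ 0.17225533  0.48492931  0.0124842   2.30917791 -0.0147651   0.34779064
  1.3311453 ]
```

View pics/w9.png

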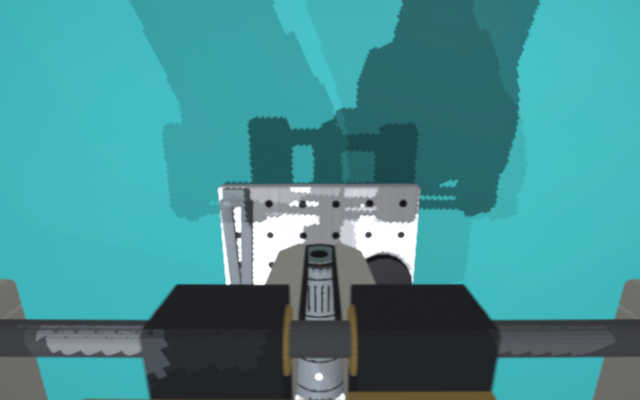

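View pics/s9.png

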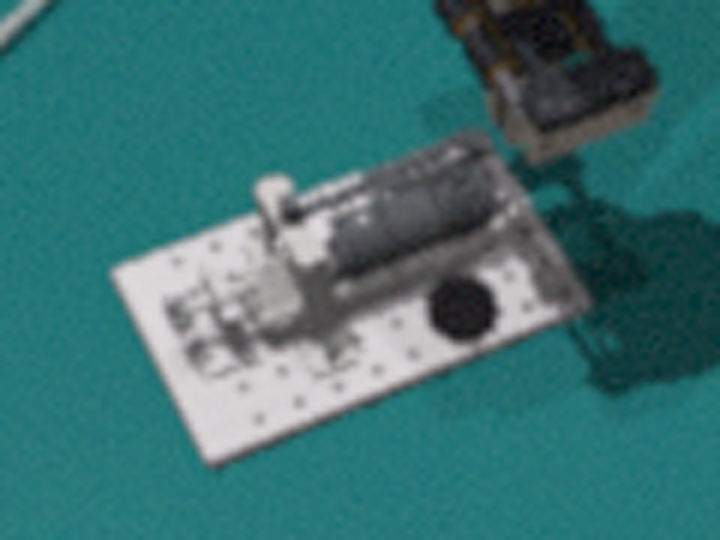

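```bash
python3 -m inch '[[0,0,0,0,0,0,0],[0,0,0,0,0,0,0],[0,10,0,-0.6,0,0,0],[0,30,0,-0.6,0,0,-0.02],[0,50,0,-0.6,0,0,-0.03],[0,60,0,-0.6,0,0,-0.03],[0,62,0,-0.6,0,0,-0.03],[0,62,0,-0.6,0,0,-0.03],[0,62,0,-0.6,0,0,-0.03]]'; cat >> h.py <<'E'
def st(o):
    u=np.array([np.cos(np.radians(-24.95)),np.sin(np.radians(-24.95))]);n=np.array([-u[1],u[0]])
    d=o["ee_pos"][:2]-[465.87,-151.9];print("mount x,y,z",(d@u-75).round(2),(d@n).round(2),o["ee_pos"][2].round(2),"F along,lat,z",(o["ft_force"][:2]@u).round(2),(o["ft_force"][:2]@n).round(2),o["ft_force"][2].round(2),"q6",o["q"][5].round(3),"tilt",(o["tool_rot"][:2,0]@u).round(4))
E
python3 - <<'E'
from h import *
from rig import get_obs
st(get_obs())
E
```

```text
time: 12.7
ee_pos: [433.4, -137.9, 53.4]
tool_rot: [[0.026, -0.906, 0.423], [-0.013, 0.423, 0.906], [-1.0, -0.029, -0.001]]
ft_force: [0.9, 0.3, 0.0]
opening: 0.6
mount x,y,z -110.3 -1.01 53.36 F along,lat,z 0.73 0.66 0.02 q6 0.136 tilt 0.0291
```

```bash
python3 -m inch '[[0,0.5,-2,0,0,0,0],[0,0.7,-4,0,0,0,-0.01],[0,1,-6,0,0,0,-0.02],[0,1.2,-8,0,0,0,-0.02],[0,1.2,-8,0,0,0,-0.02],[0,1.2,-8,0,0,0,-0.02]]';python3 -c "
from h import *
from rig import get_obs
st(get_obs())"
python3 -m inch '[[0,0,-1,0,0,0,0],[0,0.1,-2,0,0,0,0],[0,0.1,-3,0,0,0,0],[0,0.2,-4,0,0,0,0],[0,0.2,-4,0,0,0,0]]';python3 -c "
from h import *
from rig import get_obs
st(get_obs())"
```

```text
time: 13.2
ee_pos: [440.6, -141.2, 52.3]
tool_rot: [[0.044, -0.905, 0.423], [-0.022, 0.422, 0.906], [-0.999, -0.049, -0.001]]
ft_force: [-0.1, 0.0, -0.2]
opening: 0.4
mount x,y,z -102.39 -0.97 52.28 F along,lat,z -0.12 -0.05 -0.23 q6 0.115 tilt 0.0493
time: 13.62
ee_pos: [443.9, -142.8, 52.0]
tool_rot: [[0.043, -0.905, 0.423], [-0.021, 0.422, 0.906], [-0.999, -0.048, -0.001]]
ft_force: [-1.3, 0.3, -0.0]
opening: 0.8
mount x,y,z -98.78 -1.06 52.05 F along,lat,z -1.28 -0.22 -0.04 q6 0.123 tilt 0.0483
```

```bash
python3 -m inch '[[0,0,-1,0,0,0,0],[0,0.1,-2,0,0,0,0],[0,0.1,-3,0,0,0,0],[0,0.2,-4,0,0,0,0],[0,0.2,-5,0,0,0,0],[0,0.3,-6,0,0,0,0],[0,0.3,-6,0,0,0,0]]';python3 -c "
from h import *
from rig import get_obs
st(get_obs())"
python3 -m inch '[[0,0,-1,0,0,0,0],[0,0.1,-2,0,0,0,0],[0,0.1,-3,0,0,0,0],[0,0.2,-4,0,0,0,0],[0,0.2,-5,0,0,0,0],[0,0.3,-6,0,0,0,0],[0,0.3,-6,0,0,0,0]]';python3 -c "
from h import *
from rig import get_obs
st(get_obs())"
```

```text
time: 14.2
ee_pos: [448.8, -145.2, 52.0]
tool_rot: [[0.042, -0.905, 0.423], [-0.021, 0.422, 0.906], [-0.999, -0.047, -0.001]]
ft_force: [-3.3, 2.2, 2.8]
opening: 0.2
mount x,y,z -93.31 -1.11 52.03 F along,lat,z -3.97 0.63 2.84 q6 0.134 tilt 0.0475
time: 14.78
ee_pos: [455.3, -148.1, 52.1]
tool_rot: [[0.044, -0.905, 0.423], [-0.022, 0.423, 0.906], [-0.999, -0.049, -0.001]]
ft_force: [-3.5, 0.8, 0.4]
opening: 0.8
mount x,y,z -86.19 -1.05 52.1 F along,lat,z -3.5 -0.79 0.39 q6 0.144 tilt 0.0494
```

```bash
python3 -m inch '[[0,0,-1,0,0,0,0],[0,0.1,-2,0,0,0,0],[0,0.1,-3,0,0,0,0],[0,0.2,-4,0,0,0,0],[0,0.2,-5,0,0,0,0],[0,0.3,-6,0,0,0,0],[0,0.3,-6,0,0,0,0]]';python3 -c "
from h import *
from rig import get_obs
st(get_obs())"
python3 -m inch '[[0,0,-1,0,0,0,0],[0,0.1,-2,0,0,0,0],[0,0.1,-3,0,0,0,0],[0,0.2,-4,0,0,0,0],[0,0.3,-5,0,0,0,0],[0,0.3,-5,0,0,0,0]]';python3 - <<'E'
from h import *
from rig import get_obs,snapshot
st(get_obs())
w=snapshot("wrist");cv2.imwrite("pics/w10.png",w["img"][:,:,::-1])
w=snapshot("scene");crop(w,250,130,370,220,6,"pics/s10.png")
w=snapshot("top");crop(w,325,165,405,265,6,"pics/t10.png")
E
```

```text
time: 15.37
ee_pos: [460.7, -150.6, 52.1]
tool_rot: [[0.044, -0.905, 0.423], [-0.022, 0.423, 0.906], [-0.999, -0.049, -0.001]]
ft_force: [-2.0, 1.1, -0.0]
opening: 0.4
mount x,y,z -80.2 -1.0 52.14 F along,lat,z -2.22 0.14 -0.04 q6 0.155 tilt 0.0494
time: 15.87
ee_pos: [465.1, -152.7, 52.1]
tool_rot: [[0.044, -0.905, 0.423], [-0.022, 0.422, 0.906], [-0.999, -0.049, -0.001]]
ft_force: [-2.8, 2.2, 1.8]
opening: 0.3
mount x,y,z -75.4 -1.01 52.1 F along,lat,z -3.48 0.77 1.8 q6 0.164 tilt 0.0491
```

View pics/s10.png

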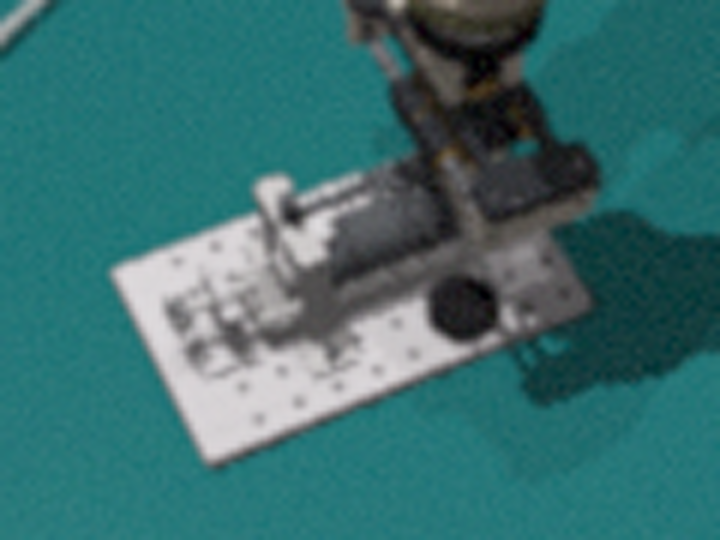

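View pics/t10.png

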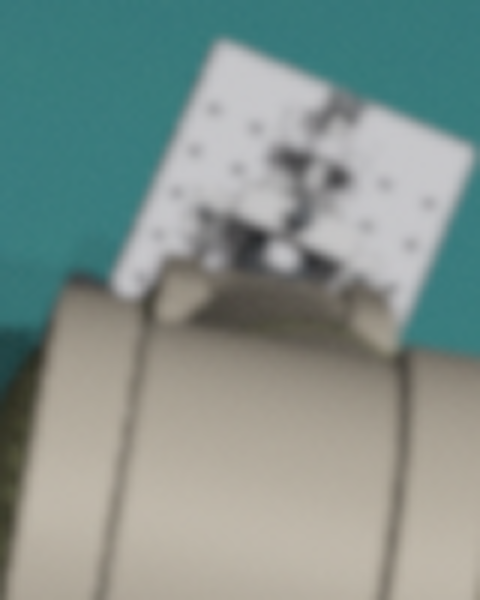

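```bash
cat > s.sh <<'E'
python3 -c "
from h import *
from rig import get_obs
st(get_obs())"
E
python3 -m inch '[[0,0,-0.7,0,0,0,0],[0,0.1,-1.4,0,0,0,0],[0,0.1,-2,0,0,0,0],[0,0.1,-2.7,0,0,0,0],[0,0.1,-3.3,0,0,0,0],[0,0.2,-4,0,0,0,0]]' | grep force; sh s.sh
python3 -m inch '[[0,0,-0.4,0,0,0,0],[0,0,-0.8,0,0,0,0],[0,0.1,-1.2,0,0,0,0]]' | grep force; sh s.sh
```

```text
ft_force: [-4.8, 1.9, 2.2]
mount x,y,z -71.29 -1.04 52.06 F along,lat,z -5.16 -0.29 2.2 q6 0.171 tilt 0.0493
ft_force: [-5.0, 2.4, 2.7]
mount x,y,z -70.35 -1.07 52.03 F along,lat,z -5.54 0.12 2.66 q6 0.173 tilt 0.0489
```

```bash
python3 -m inch '[[0,0,-0.4,0,0,0,0],[0,0,-0.8,0,0,0,0],[0,0.1,-1.2,0,0,0,0]]' | grep force; sh s.sh
```

```text
ft_force: [-5.6, 3.9, 4.8]
mount x,y,z -69.25 -1.07 51.98 F along,lat,z -6.73 1.17 4.79 q6 0.175 tilt 0.0487
```

```bash
python3 -m inch '[[0,0,-0.4,0,0,0,0],[0,0,-0.8,0,0,0,0],[0,0.1,-1.2,0,0,0,0]]' | grep force; sh s.sh
```

```text
ft_force: [-4.7, 2.0, 4.7]
mount x,y,z -68.15 -1.07 51.95 F along,lat,z -5.09 -0.12 4.66 q6 0.177 tilt 0.0486
```

```bash
python3 -m inch '[[0,-0.1,-0.4,0,0,0,0],[0,-0.2,-0.8,0,0,0,0],[0,-0.2,-1.2,0,0,0,0]]' | grep force; sh s.sh
```

```text
ft_force: [-3.1, 1.1, -0.1]
mount x,y,z -66.16 -1.01 52.17 F along,lat,z -3.28 -0.3 -0.06 q6 0.179 tilt 0.0499
```

```bash
python3 -m inch '[[0,0,-0.4,0,0,0,0],[0,0,-0.8,0,0,0,0],[0,0,-1.2,0,0,0,0]]' | grep force; sh s.sh
```

```text
ft_force: [-1.5, 2.4, -1.0]
mount x,y,z -65.28 -1.02 52.19 F along,lat,z -2.37 1.53 -0.95 q6 0.182 tilt 0.0493
```

```bash
python3 -m inch '[[0,0,-0.4,0,0,0,0],[0,0,-0.8,0,0,0,0],[0,0.05,-1.2,0,0,0,0]]' | grep force; sh s.sh
```

```text
ft_force: [-2.3, 1.3, -2.2]
mount x,y,z -64.2 -1.05 52.24 F along,lat,z -2.69 0.21 -2.19 q6 0.184 tilt 0.0491
```

```bash
python3 -m inch '[[0,0.05,-0.3,0,0,0,0],[0,0.05,-0.6,0,0,0,0],[0,0.1,-0.9,0,0,0,0]]' | grep force; sh s.sh
```

```text
ft_force: [-2.8, 1.3, -1.3]
mount x,y,z -63.38 -1.07 52.22 F along,lat,z -3.03 -0.01 -1.27 q6 0.185 tilt 0.049
```

```bash
python3 -m inch '[[0,0.05,-0.3,0,0,0,0],[0,0.05,-0.6,0,0,0,0],[0,0.1,-0.9,0,0,0,0]]' | grep force; sh s.sh
```

```text
ft_force: [-4.2, 1.3, -1.0]
mount x,y,z -62.51 -1.04 52.15 F along,lat,z -4.38 -0.62 -1.04 q6 0.187 tilt 0.049
```

```bash
python3 -m inch '[[0,0,-0.2,0,0,0,0],[0,0,-0.4,0,0,0,0],[0,0.05,-0.6,0,0,0,0]]' | grep force; sh s.sh
```

```text
ft_force: [-4.1, 1.2, -0.4]
mount x,y,z -61.91 -1.06 52.11 F along,lat,z -4.26 -0.65 -0.44 q6 0.188 tilt 0.049
```

```bash
python3 -m inch '[[0,0,-0.2,0,0,0,0],[0,0,-0.4,0,0,0,0],[0,0.05,-0.6,0,0,0,0]]' | grep force; sh s.sh
```

```text
ft_force: [-3.2, 0.5, -0.2]
mount x,y,z -61.31 -1.06 52.1 F along,lat,z -3.09 -0.93 -0.17 q6 0.189 tilt 0.049
```

```bash
python3 -m inch '[[0,0,-0.2,0,0,0,0],[0,0,-0.4,0,0,0,0],[0,0,-0.6,0,0,0,0]]' | grep force; sh s.sh
```

```text
ft_force: [-2.7, 1.6, -1.5]
mount x,y,z -60.66 -1.05 52.13 F along,lat,z -3.08 0.28 -1.46 q6 0.19 tilt 0.0491
```

```bash
python3 -m inch '[[0,0,-0.2,0,0,0,0],[0,0,-0.4,0,0,0,0],[0,0.05,-0.6,0,0,0,0]]' | grep force; sh s.sh
```

```text
ft_force: [-3.9, 2.1, 1.7]
mount x,y,z -60.51 -1.04 52.07 F along,lat,z -4.42 0.25 1.74 q6 0.191 tilt 0.0482
```

```bash
python3 -m inch '[[0,0,-0.2,0,0,0,0],[0,0,-0.4,0,0,0,0],[0,0,-0.6,0,0,0,0]]' | grep force; sh s.sh
```

```text
ft_force: [-5.5, 4.0, 3.0]
mount x,y,z -60.48 -1.07 52.06 F along,lat,z -6.65 1.31 3.03 q6 0.193 tilt 0.0473
```

```bash
python3 -m inch '[[0,-0.1,-0.2,0,0,0,0],[0,-0.1,-0.4,0,0,0,0],[0,-0.1,-0.5,0,0,0,0],[0,-0.1,-0.5,0,0,0,0]]' | grep force; sh s.sh
```

```text
ft_force: [-6.2, 3.0, 1.1]
mount x,y,z -60.44 -1.08 52.07 F along,lat,z -6.9 0.1 1.14 q6 0.194 tilt 0.0464
```

```bash
python3 -m inch '[[0,0,-0.3,0,0,0,0],[0,0,-0.6,0,0,0,0],[0,0,-0.6,0,0,0,0],[0,0,-0.6,0,0,0,0]]' | grep force; sh s.sh
```

```text
ft_force: [-6.7, 4.4, 2.6]
mount x,y,z -60.41 -1.09 52.05 F along,lat,z -7.94 1.21 2.56 q6 0.196 tilt 0.0454
```

```bash
python3 -m inch '[[0,0,-0.4,0,0,0,0],[0,0,-0.8,0,0,0,0],[0,0,-0.8,0,0,0,0],[0,0,-0.8,0,0,0,0]]' | grep force; sh s.sh
```

```text
ft_force: [-8.2, 6.2, 3.9]
mount x,y,z -60.34 -1.09 52.06 F along,lat,z -10.09 2.16 3.86 q6 0.198 tilt 0.0442
```

The lens is home: it stalled at −60.4 over 3 mm of commanded travel, and the force rose steadily to 10 N. I'll back off along the V and then lift.

```bash
python3 -m inch '[[0,0,0.8,0,0,0,0],[0,0,1.6,0,0,0,0],[0,0,2.6,0,0,0,0],[0,-0.1,4,0,0,0,0],[0,-0.3,7,0,0,0,0],[0,-0.5,11,0,0,0,0],[0,-0.6,14,0,0,0,0],[0,-0.6,14,0,0,0,0],[0,-0.6,14,0,0,0,0]]'; sh s.sh; python3 -m inch '[[0,-15,1,0,0,0,0],[0,-45,2,0,0,0,0],[0,-80,4,0,0,0,0],[0,-115,6,0,0,0,0],[0,-140,6,0,0,0,0],[0,-150,6,0,0,0,0.045],[0,-150,6,0,0,0,0.045],[0,-150,6,0,0,0,0.045]]'; python3 - <<'E'
from h import *
from rig import get_obs,snapshot
import pickle
st(get_obs())
w=snapshot("wrist");cv2.imwrite("pics/w11.png",w["img"][:,:,::-1]);pickle.dump(w,open("w11.pkl","wb"))
w=snapshot("scene");crop(w,250,130,370,220,6,"pics/s11.png")
E
```

```text
time: 21.52
ee_pos: [468.6, -154.3, 52.4]
tool_rot: [[0.045, -0.905, 0.423], [-0.022, 0.422, 0.906], [-0.999, -0.05, -0.001]]
ft_force: [-0.4, -0.3, 0.6]
opening: 0.7
mount x,y,z -71.5 -0.98 52.37 F along,lat,z -0.25 -0.42 0.58 q6 0.171 tilt 0.0495
time: 22.18
ee_pos: [457.3, -148.8, 202.0]
tool_rot: [[0.006, -0.906, 0.423], [-0.003, 0.423, 0.906], [-1.0, -0.007, -0.0]]
ft_force: [-0.0, -0.1, 0.0]
opening: 0.6
mount x,y,z -84.1 -0.85 202.03 F along,lat,z -0.0 -0.1 0.04 q6 0.599 tilt 0.007
```

View pics/w11.png

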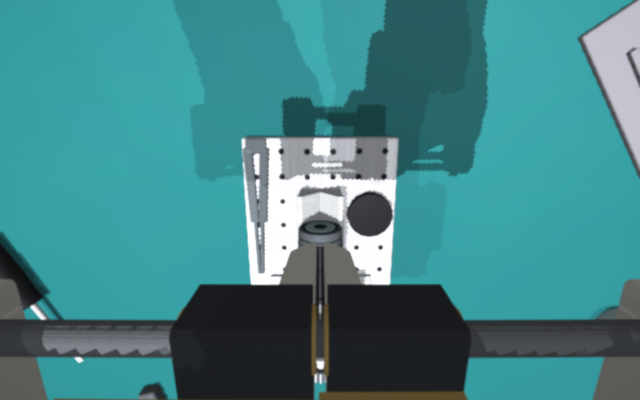

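View pics/s11.png

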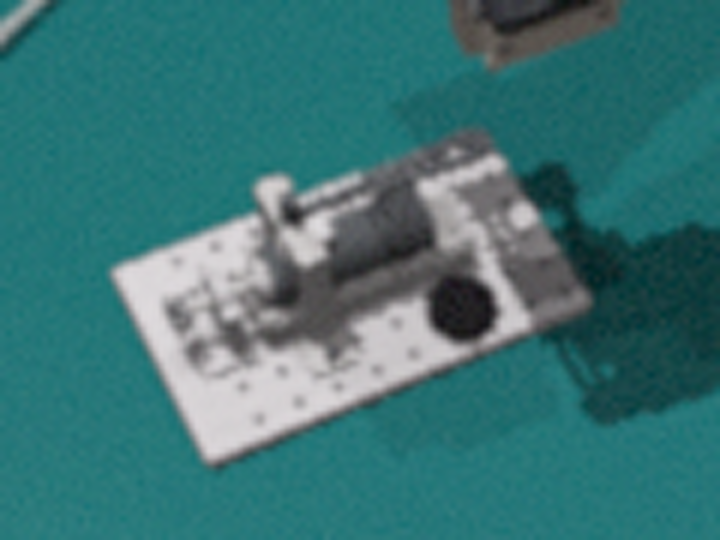

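The lens is in the V under the pad with the barrel past the bridge. I'll check the nose at the screw from the earlier side viewpoint.

```bash
python3 - <<'E'
from h import *
from rig import get_obs
go([617.1,-90.8,210.5],-24.8,get_obs())
E
```

```text
shift [  -9.57 -121.7   120.4 ] turn [-0.004  -0.0014  0.0034] rows 4.111820393810695 0.043694864414136
```

```bash
python3 -m inch '[[0,-9,-10,20,0,0,0],[0,-9,-20,50,0,0,0],[0,-9,-40,80,0,0,0],[0,-9,-70,105,0,0,0],[0,-9,-100,118,0,0,0],[0,-9,-118,120,0,0,0],[0,-9,-121,120,0,0,0],[0,-9,-121,120,0,0,0],[0,-9,-121,120,0,0,0]]';python3 - <<'E'
from h import *
from rig import get_obs,snapshot
import pickle
w=snapshot("wrist");crop(w,80,0,340,260,3,"pics/w12.png");crop(w,150,175,240,262,7,"pics/w12b.png");pickle.dump(w,open("w12.pkl","wb"))
E
```

```text
time: 23.03
ee_pos: [615.0, -91.0, 209.6]
tool_rot: [[0.0, -0.906, 0.424], [-0.003, 0.424, 0.906], [-1.0, -0.001, -0.002]]
ft_force: [-0.0, 0.1, 0.4]
opening: 0.7
```

View pics/w12.png

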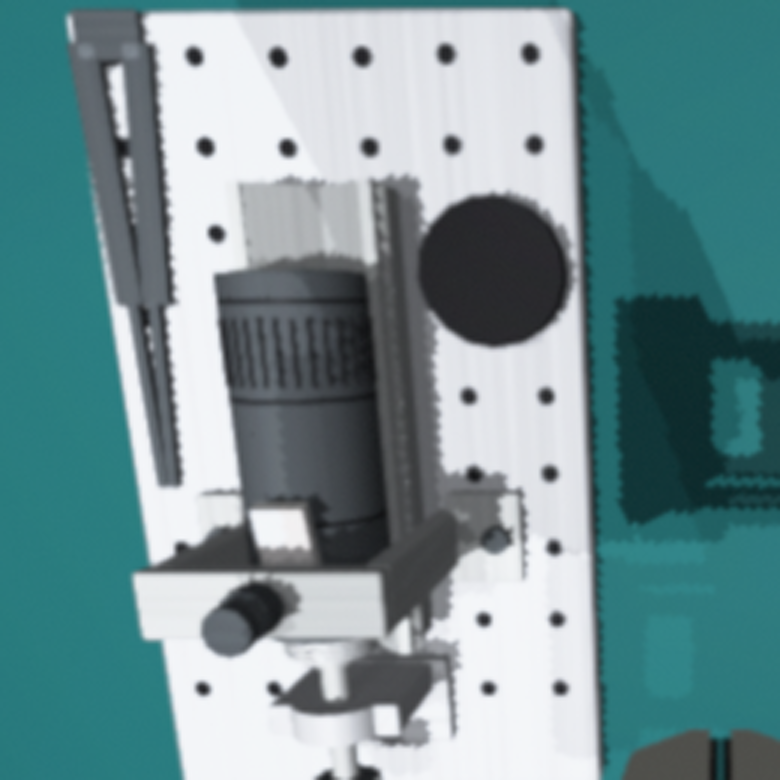

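View pics/w12b.png

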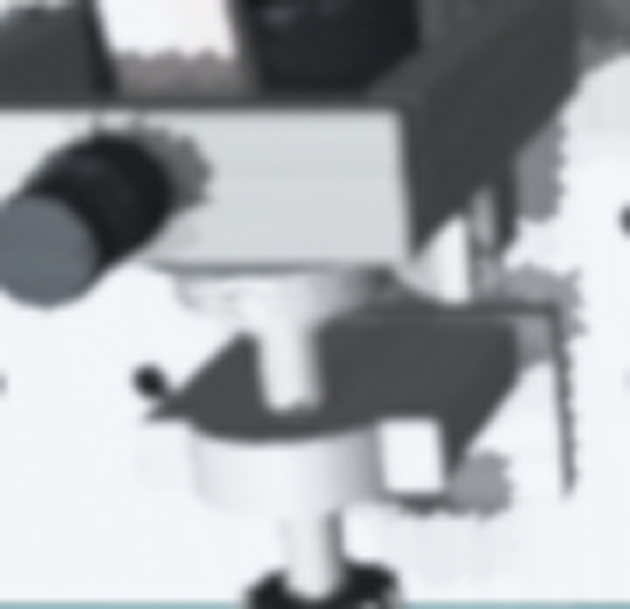

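The spigot's bright disc meets the screw tip at about (290,310) in the close-up with no gap visible. The cap and tweezers are where they were. One numeric check, then I'll hand in.

```bash
python3 - <<'E'
from h import *
from rig import get_obs,snapshot,r
import pickle
w=pickle.load(open("w12.pkl","rb"))
u=np.array([np.cos(np.radians(-24.95)),np.sin(np.radians(-24.95))]);n=np.array([-u[1],u[0]])
pt=[]
for v in range(80,180):
    for uu in range(145,215):
        p=zat(w,uu,v);d=p[:2]-[465.87,-151.9];x,y=d@u-75,d@n
        if p[2]>60 and p[2]<80 and -60<x<5 : pt.append((x,y,p[2]))
pt=np.array(pt)
for a in range(-60,5,13):
    q=pt[(pt[:,0]>=a)&(pt[:,0]<a+13)]
    if len(q):print(a,len(q),"top z",np.percentile(q[:,2],97).round(1),"ymid",q[q[:,2]>70][:,1].mean().round(1))
print("rear x",pt[:,0].min())
c=onz(w,80+295/3,(270)/3,70)[:2]-[465.87,-151.9];print("rear edge x",c@u-75)
print(get_obs()["ft_force"])
r.finish_job()
E
```

```text
-60 268 top z 73.3 ymid 0.5
-47 744 top z 73.3 ymid 0.6
-34 725 top z 73.3 ymid 0.9
-21 701 top z 73.1 ymid 0.5
-8 672 top z 73.1 ymid 0.5
rear x -51.734787183106725
rear edge x -50.801983081041804
[-0.53774494  0.52076881  0.71282297]
the job is handed in; nothing more can be done
```

The lens is in the V-block, spigot towards the stop screw, under the hold-down pad and against the stop. It is released, and the job is handed in.

**What I did:** I picked the lens from the tray and lowered it onto the flanks in small steps, reading about 9 N at seating. I moved it 13 mm along in a light grip, released it, and pushed low on its end face with closed fingers. The push took 2–7 N until the stop. There the lens stopped advancing, and about 3 mm of further commanded travel raised the force only to 10 N, against the 20 N limit.

**Last checks:**
- **Level:** the top of the lens reads 73.1–73.3 mm along its visible length. The expected height is 72.3 mm, so it is level and about 1 mm high, within the camera's 2 mm calibration.
- **At the stop:** the rear end is at mount x ≈ −51 mm, which puts the nose at about 59–60 mm. My earlier picture of the screw tip put it at about 59 mm. No gap shows between spigot and screw.
- **Bystanders:** the cap and tweezers look unmoved. I did not re-measure the tube, jar, reel, driver or hex keys, but nothing in the work came near them.
- **Time and contact:** about 23 s used of 64 s, and the arm was well clear with no contact force at hand-in.

**Disagreement:** during the slide, vertical force on the fingers rose briefly to about 5 N because I was over-correcting downwards. I corrected it before the lens reached the stop.

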